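Feel out the sticky spot of the specimen slide transport

ROBOT

A 6-joint arm with a two-finger parallel gripper is mounted at the origin on the work surface. World frame = base frame: x ahead of the robot, y to its left, z up, the work surface at z = 0. Lengths are in m, angles in rad, forces in N, time in s.
With the tool pointing down it reaches from about 0.325 to 0.9 m from the base axis. Payload 6.1 kg.
Tool frame: the origin (TCP) lies at the very end of the fingers, on their centre line; the grasp point (between the pads) lies robot.grip_depth behind it (robot.grip_depth is the distance from the TCP to the grasp point, in m); z points along the fingers, y is the line along which they close (so a half turn about z gives the same grasp; the last joint's range is limited). The gripper opens to 85 mm and grips with 20 to 120 N. Pads are 22 mm wide; open, the fingers measure 114 mm over their backs; the gripper's body (76 mm by 85 mm) begins 54 mm behind the grasp point. The pads swing forward as they close: fully open they stand 13 mm farther back than shut.
Start: joints at [-1.301, 0.22, 1.526, -0, 1.395, -0.126], TCP at [0.241, -0.577, 0.231] pointing down, gripper open.
Joint ranges: [-2.98, 2.98], [-0.91, 2.08], [0.09, 2.57], [-1.24, 4.39], [0.2, 2.65], [-2.68, 2.68]. Speed limits (rad/s): [2.57, 2.57, 3.01, 3.14, 3.14, 3.14].

INTERFACE

Orientations are given as a rotation vector (axis times angle).
In Python, from plant import robot, eyes, job gives the robot as it stands.
- The arm moves only by the tool carry_out, never from a script. Its argument "deltas" is a list of rows, each a list of 4 numbers: the shift along the tool's x, y, z in units of 0.08 m (1.0 is 0.08 m), then the turn about the tool's z in units of 180 degrees (1.0 is 180 degrees). In form: [[dx, dy, dz, roll], ...]. A call has 1 to 12 rows; each row shifts and turns the commanded pose from where the row before left it, along the tool's axes as they then stand; what a row does not reach is not made up. A row lasts 1/12 s, in which the tool goes at most 41.7 mm and 7.16 degrees, less where a joint would pass 70% of its speed; a pose out of reach is approached as far as the arm can. A call with a number of a shift or a turn outside -1 to 1 is refused whole. A call with a gripper value outside its range is refused whole. "fingers" is the opening, from -1 (shut) to 1 (fully open), so that 0 is half open, set as the call begins (left out, the last holds). The fingers move at their own pace and stop on an object; "grip_force" is the grip in N (left out, the last holds). Time passes only in rows, so rows that do not move let the fingers close. It gives the time, the measured TCP pose, the force, the opening and the grip force at its end, in the units of the state.
- robot.get_obs(): the state, without advancing time (a new reading comes with each control period).
- eyes.camera(name): name is "scene" or "top" or "wrist"; returns the picture (384x512x3 uint8, red, green, blue); there is no depth.
- eyes.get_calibration(name): a dict with "intrinsics" (3x3 intrinsics, pixels), "xyz" and "rotation" of the camera in the world. Camera axes: x right, y down, z forward; pixel columns grow to the right and rows downward; lengths in m; the calibration is good to about 2 mm. A picture is of the moment at which its call begins: read the wrist's pose just before it. get_calibration takes no time and is no camera call; for the wrist camera it gives the pose at the moment of the call.
- job.hand_in(): hands the job in; it is judged then, once.
The state is a dict: "t": time; "joint_positions": joint angles; "qd": joint speeds; "joint_efforts": joint torques, N m; "ee_pos": TCP position; "orientation": TCP orientation; "force": force on the tool from outside, world axes, zero at the start; "moment": the same for the moment, N m; "gripper_width": finger opening in m; "grip_force": force on a finger pad.
Only numpy, scipy, OpenCV 4.12 (cv2) and the standard library are available. Lean on these libraries where they do the work, as an engineer would, in place of code of your own. Each camera call takes 0.05 s, during which the arm holds its last target. There are 200 camera calls.

TASK

Stroke the grey carriage by its blue tab along its rail, first up against the sprung stop at the red end block and then all the way up against the stop at the black end block, without ramming either stop, and feel for the one place where it drags. Then leave the carriage standing, let go, in the middle of that sticky spot, so that the technician can see where to clean; leave the flask, dish and tube rack where they are.

Things in the scene. Friction and masses are not known exactly. Their poses are not given: they have to be found in the camera images.
- rail: Aluminium linear rail fixed on the bench, 430 mm long, 100 wide, base plate 12 high, with two steel rods, a black dust strip and a scale. Origin: underside centre. Its y axis is the direction of travel, z is up. A red block (90 x 22 mm, top at z 62) stands at y = -189 mm, a black one at y = +189 mm. It may lie turned on the bench.
- carriage: Grey plate on the rail, 84 (x) x 80 (y, travel) x 12 mm, top at rail z 42, a glass specimen slide on its +x side. Slides along the rail's y only, about 1.5 N of drag; cannot lift off. Origin: centred on the rail at z 0; its y in the rail's frame is its position: -100 mm where it just touches the red-end stop, +100 mm at the black-end stop.
- strip_mid (a point): Middle of the black dust strip's top, rail z 24. Under the strip, unseen, is the one sticky spot: its middle is at a carriage position from -55 to +55 mm, new each time. Moving drag: rises to about 10 N on an 11 mm entry ramp, near 7.5 N for 16 mm, then low over an 11 mm exit ramp; if stopped within it 3 to 7 N remain (near 0 elsewhere). Its middle (of the 16 mm) is the same both ways; the carriage stays put there.
- tab_top (a point): Centre of the top of the blue upright tab on the carriage by which it is moved: tab 36 mm along the rail's x, 14 mm thick along the travel (y), 45 mm tall, top at rail z 87. The tab stands at carriage x = -8 mm, y = 0. Free plate 33 mm wide (top at z 42) lies on either side of it for the fingers.
- red_stop: Sprung plunger, 12 mm thick, in front of the red block. Origin: centre of its rubber face, 36 mm up, that meets the carriage. It yields 1 mm per 2.5 N and bottoms after 9 mm. At least 2 N on it for 0.2 s counts as reached; more than 20 N is ramming.
- black_stop: The same plunger in front of the black block.
- flask: Conical glass flask, 84 mm wide, 134 tall, standing loose on the bench at the left (+y). Origin: underside centre. Bystander.
- dish: Round dish, 92 mm wide, with a cut pastry sample in it, 26 mm tall, loose on the bench beyond the rail. Origin: underside centre. Bystander.
- rack: White test tube rack, 60 x 150 mm, 112 tall with tubes, loose on the bench at the right (-y). Origin: underside centre. Bystander.

How it is judged:
On the way, in this order (a step that is already met when the one before it is completed fails the run):
1. the carriage is pressed up against the stop at the red end (contact force between carriage and red_stop above 2 N), for 0.2 s.
2. then the carriage is pressed up against the stop at the black end (contact force between carriage and black_stop above 2 N), for 0.2 s.
At the end, for the whole second after the job is handed in: The carriage stands still on the sticky spot, let go, within about 10 mm of the spot's middle (the hidden sticky pad presses on it with more than 9 N), clear of both stops (contact force between carriage and anything else above 9 N and y of carriage in the frame of rail between -0.075 and 0.075 m and linear speed of carriage below 0.005 m/s); the robot touches nothing.
It fails at once if the carriage is rammed into a stop (over 20 N) (contact force between carriage and red_stop above 20 N or contact force between carriage and black_stop above 20 N).
It fails at once if the flask, dish or rack is shifted by more than 20 mm (distance of any of flask, dish, rack from where it was at the start of the episode above 0.02 m).
It also fails if it takes over 70 s, if anything falls off the work surface, if the arm or the gripper's body presses on something with over 40 N, if the wrist force passes 120 N, or if a joint passes its speed limit or range.

## Working session

There is one attempt and no reset: what is moved stays moved. The work goes in short steps, Python scripts to look and compute and a tool call to move; the robot and the scene stay as the last step left them, time stands still between calls to the robot, and variables do not carry over. Pictures are saved under pics/ and viewed, at most 10 in all, crops included, and the job is handed in when it is done.

Besides the shell and the picture viewer there is one more tool, called after "Call:" in YAML: its name, and indented under it one key for each argument. carry_out: Moves the arm, as the interface text tells. Shifts and turns lie within -1 to 1; 1 stands for 0.08 m of shift or 180 degrees of turn. Its arguments: {"type":"object","properties":{"deltas":{"type":"array","items":{"type":"array","items":{"type":"number"}}},"fingers":{"type":"number"},"grip_force":{"type":"number"}},"required":["deltas"]}

```bash
mkdir -p pics; python3 - <<'E'
from plant import robot, eyes, job
import cv2,numpy as np
o=robot.get_obs();print({k:np.round(v,3).tolist() for k,v in o.items()}, robot.grip_depth)
ims=[]
for n in("top","scene"):
    im=eyes.camera(n);cv2.imwrite(f"pics/{n}0.png",im[:,:,::-1])
    c=eyes.get_calibration(n);print(n,{k:np.round(v,4).tolist() for k,v in c.items()})
E
```

```text
{'t': 0.0, 'joint_positions': [-1.301, 0.221, 1.528, 0.0, 1.395, -0.126], 'qd': [0.0, -0.0, 0.0, 0.0, -0.0, 0.002], 'joint_efforts': [0.001, -49.69, -38.939, -0.0, 0.011, 0.0], 'ee_pos': [0.241, -0.576, 0.23], 'orientation': [-3.078, -0.617, 0.0], 'force': [-0.787, -0.128, -0.487], 'moment': [0.003, -0.034, 0.016], 'grip_force': 0.0, 'gripper_width': 0.085} 0.0187
top {'intrinsics': [[354.8916, 0.0, 253.0147], [0.0, 354.8916, 191.6192], [0.0, 0.0, 1.0]], 'xyz': [0.5596, -0.003, 1.1808], 'rotation': [-2.1288, 2.1895, -0.1059]}
scene {'intrinsics': [[425.3205, 0.0, 260.2047], [0.0, 425.3205, 195.8805], [0.0, 0.0, 1.0]], 'xyz': [1.6553, -0.0425, 1.1583], 'rotation': [-1.8215, -1.7496, 0.6685]}
```

View pics/top0.png

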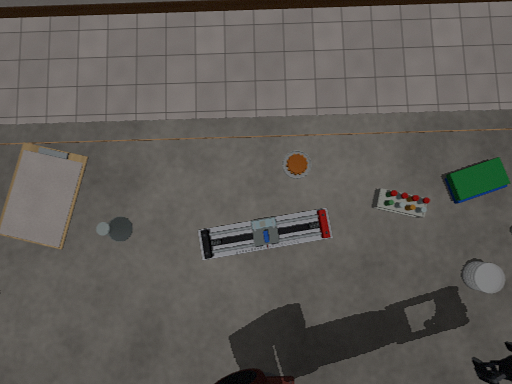

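View pics/scene0.png

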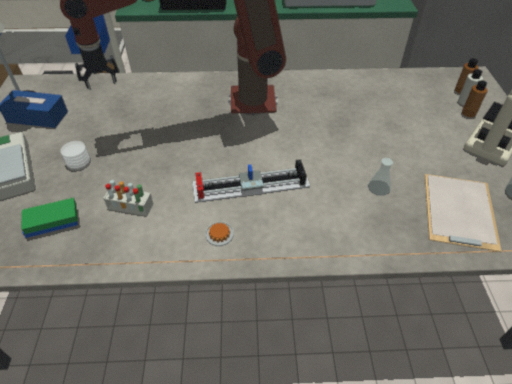

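Top view: red block at about (324,223), black block at (207,243), blue tab at (266,236), dish at (297,164), rack at (403,203), flask at (118,229). The rail is turned by about 10°. The scene view agrees.

```bash
cat > h.py <<'E'
from plant import robot, eyes, job
import cv2,numpy as np
from scipy.spatial.transform import Rotation as R
def ray(c,uv,z):
    d=R.from_rotvec(c["rotation"]).as_matrix()@np.linalg.inv(c["intrinsics"])@[uv[0],uv[1],1]
    p=np.array(c["xyz"]);return p+d*(z-p[2])/d[2]
def blobs(im,kind,box,amin=6):
    h=cv2.cvtColor(im,cv2.COLOR_RGB2HSV);H,S,V=h[...,0],h[...,1],h[...,2]
    m={"red":((H<8)|(H>172))&(S>150)&(V>80),"blue":(H>100)&(H<130)&(S>130)&(V>40),"black":V<45}[kind].astype(np.uint8)
    k=np.zeros_like(m);x0,y0,x1,y1=box;k[y0:y1,x0:x1]=1
    n,l,s,c=cv2.connectedComponentsWithStats(m*k)
    return [(s[i].tolist(),c[i],cv2.minAreaRect(np.argwhere(l==i)[:,::-1].astype(np.float32))) for i in range(1,n) if s[i,4]>=amin]
E
python3 - <<'E'
from h import *
for n,box,in (("top",(190,200,340,265)),("scene",(185,155,320,205))):
    im=eyes.camera(n);c=eyes.get_calibration(n)
    for k,z in(("red",.062),("blue",.087),("black",.062)):
        for s,q,r in blobs(im,k,box): print(n,k,s,np.round(q,1),np.round(ray(c,q,z),4),np.round(r[1],1),round(r[2],1))
im=eyes.camera("top")
cv2.imwrite("pics/t1.png",cv2.resize(im[200:265,190:340,::-1],None,fx=5,fy=5,interpolation=cv2.INTER_CUBIC))
E
```

```text
top red [319, 210, 11, 28, 170] [323.7 223.4] [ 0.5767 -0.2101  0.062 ] [28.   6.4] 79.2
top blue [263, 230, 6, 13, 55] [265.8 235.8] [ 0.5435 -0.027   0.087 ] [11.8  4.6] 80.5
top black [278, 221, 43, 14, 231] [296.9 227.8] [ 0.5651 -0.1256  0.062 ] [ 6.2 43.1] 80.1
top black [201, 229, 52, 30, 444] [220.1 241.2] [0.5303 0.1156 0.062 ] [28.6 50.5] 80.5
scene red [196, 173, 8, 25, 122] [199.4 184.6] [ 0.602  -0.2083  0.062 ] [24.7  5.9] 78.7
scene blue [248, 165, 4, 14, 45] [249.7 171.1] [ 0.5654 -0.028   0.087 ] [13.  3.] 90.0
scene black [263, 161, 43, 24, 236] [290.5 175.1] [0.5661 0.1201 0.062 ] [22.8 40.2] 62.7
scene black [204, 182, 36, 8, 122] [222.1 185.3] [ 0.6081 -0.1275  0.062 ] [ 3.5 35.6] 82.4
```

View pics/t1.png

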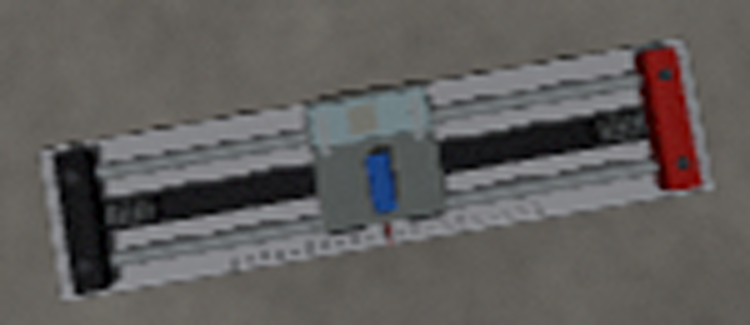

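Crop: the base-plate corners are at crop px (42,150), (65,298), (712,188) and (685,38), and the tab at about (382,183). The slide is on the far side, so rail +x points away from the robot and +y points left to the black block.

```bash
python3 - <<'E'
from h import *
c=eyes.get_calibration("top")
P=np.array([ray(c,(190+u/5-.4,200+v/5-.4),.012) for u,v in((42,150),(65,298),(712,188),(685,38))])
L=[np.linalg.norm(P[i]-P[(i+1)%4]) for i in range(4)];print("sides",np.round(L,3))
o=P.mean(0);y=(P[0]+P[1]-P[2]-P[3])[:2];y/=np.linalg.norm(y);x=np.array([y[1],-y[0]])
print("ctr",o.round(4),"y",y.round(4),"yaw deg",np.degrees(np.arctan2(-y[0],y[1])))
tab=ray(c,(265.8,235.8),.085);d=tab[:2]-o[:2];print("tab",tab.round(4),"rail",d@x,d@y)
g=robot.get_obs();M=R.from_rotvec(g["orientation"]).as_matrix();print(M.round(3))
p=np.array(g["ee_pos"])
ang=[]
for s in(1,-1):
    yt=M.T@np.r_[s*y,0];print("turn about tool z deg",np.degrees(np.arctan2(-yt[0],yt[1])))
t=np.r_[tab[:2],.13];print("tool shift mm",(M.T@(t-p)*1000).round(1))
E
```

```text
sides [0.097 0.427 0.099 0.429]
ctr [ 0.5507 -0.0259  0.012 ] y [-0.1415  0.9899] yaw deg 8.133400552579177
tab [ 0.5434 -0.0271  0.085 ] rail -0.007472224092541834 -0.0001701501583650639
[[ 0.923  0.386 -0.   ]
 [ 0.386 -0.923  0.001]
 [ 0.    -0.001 -1.   ]]
turn about tool z deg -165.45359521515462
turn about tool z deg 14.546404784845372
tool shift mm [ 490.9 -390.1  101.2]
```

Call:
carry_out:
  deltas:
    - [0.256, -0.203, 0, 0]
    - [0.256, -0.203, 0, 0]
    - [0.256, -0.203, 0, 0]
    - [0.256, -0.203, 0, 0]
    - [0.256, -0.203, 0, 0]
    - [0.256, -0.203, 0, 0]
    - [0.256, -0.203, 0, 0]
    - [0.256, -0.203, 0, 0]
    - [0.256, -0.203, 0, 0]
    - [0.256, -0.203, 0, 0]
    - [0.256, -0.203, 0, 0]
    - [0.256, -0.203, 0, 0]
  fingers: 1
  grip_force: 60

```text
t: 1.25
ee_pos: [0.393, -0.3009, 0.2313]
orientation: [3.08, 0.617, 0.0]
force: [0.6, 0.4, -0.1]
gripper_width: 0.0853
grip_force: 0.0
```

Call:
carry_out:
  deltas:
    - [0.256, -0.203, 0, 0]
    - [0.256, -0.203, 0, 0]
    - [0.256, -0.203, 0, 0]
    - [0.256, -0.203, 0, 0]
    - [0.256, -0.203, 0, 0]
    - [0.256, -0.203, 0, 0]
    - [0.256, -0.203, 0, 0]
    - [0.256, -0.203, 0, 0]
    - [0.256, -0.203, 0, 0]
    - [0.256, -0.203, 0, 0]
    - [0.256, -0.203, 0, 0]
    - [0.256, -0.203, 0, 0]

```text
t: 2.25
ee_pos: [0.5446, -0.0263, 0.2313]
orientation: [3.08, 0.618, 0.0]
force: [0.9, -0.7, -0.0]
gripper_width: 0.0856
grip_force: 0.0
```

Call:
carry_out:
  deltas:
    - [0, 0, 0.25, 0.027]
    - [0, 0, 0.25, 0.027]
    - [0, 0, 0.25, 0.027]
    - [0, 0, 0, 0]
    - [0, 0, 0, 0]

```text
t: 2.67
ee_pos: [0.5432, -0.0273, 0.1703]
orientation: [-3.133, -0.226, 0.005]
force: [0.0, 0.7, 0.7]
gripper_width: 0.0853
grip_force: 0.0
```

```bash
cat >> h.py <<'E'
def where():
    g=robot.get_obs();M=R.from_rotvec(g["orientation"]).as_matrix();p=np.array(g["ee_pos"])
    y=np.array([-.1415,.9899]);x=np.array([y[1],-y[0]]);d=p[:2]-[.5507,-.0259]
    print("t",round(g["t"],2),"tcp",p.round(4),"rail mm",(1000*d@x).round(1),(1000*d@y).round(1),"ytool.y",M[:2,1]@y,M[:2,1]@x,"F",np.round(g["force"],2),"Fy",round(np.array(g["force"][:2])@y,2),g["gripper_width"],g["grip_force"])
    print("to tab, tool mm",(M.T@np.r_[np.array([.5434,-.0271])-p[:2],0]*1000).round(1))
E
python3 - <<'E'
from h import *
where()
im=eyes.camera("wrist");cv2.imwrite("pics/w1.png",im[:,:,::-1]);c=eyes.get_calibration("wrist")
print({k:np.round(v,4).tolist() for k,v in c.items()})
for s,q,r in blobs(im,"blue",(0,0,512,384),60): print(s,q.round(1),np.round(r[1],1),ray(c,q,.087).round(4))
E
```

```text
t 2.67 tcp [ 0.5432 -0.0273  0.1703] rail mm -7.6 -0.3 ytool.y -0.9999598086558472 0.0019190830212344426 F [0.03 0.65 0.67] Fy 0.64 0.08525953759521802 0.0
to tab, tool mm [ 0.2 -0.2 -0. ]
{'intrinsics': [[340.785, 0.0, 259.4702], [0.0, 340.785, 188.7172], [0.0, 0.0, 1.0]], 'xyz': [0.6119, -0.0183, 0.3147], 'rotation': [2.2098, -1.9144, -0.264]}
[249, 159, 20, 60, 1168] [258.5 188.9] [59. 19.] [ 0.5485 -0.0266  0.087 ]
```

View pics/w1.png

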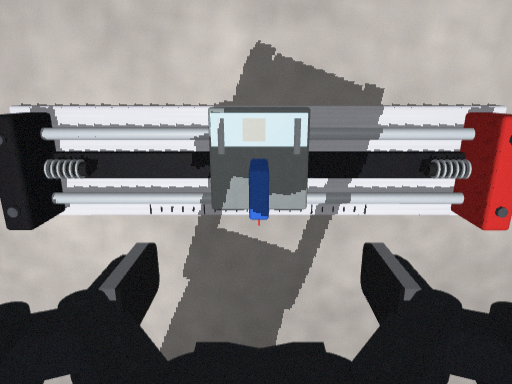

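Wrist view: the tab at (258,189) is centred between the open fingers and the rail runs level, so the yaw is right. Descending and gripping.

Call:
carry_out:
  deltas:
    - [0, 0, 0.25, 0]
    - [0, 0, 0.25, 0]
    - [0, 0, 0.25, 0]
    - [0, 0, 0.25, 0]
    - [0, 0, 0.25, 0]
    - [0, 0, 0.22, 0]
    - [0, 0, 0, 0]

```text
t: 3.3
ee_pos: [0.5428, -0.0275, 0.0518]
orientation: [-3.133, -0.224, 0.005]
force: [-1.8, 0.9, -1.1]
gripper_width: 0.0853
grip_force: 0.0
```

Call:
carry_out:
  deltas:
    - [0, 0, 0, 0]
    - [0, 0, 0, 0]
    - [0, 0, 0, 0]
    - [0, 0, 0, 0]
    - [0, 0, 0, 0]
    - [0, 0, 0, 0]
    - [0, 0, 0, 0]
    - [0, 0, 0, 0]
  fingers: -1
  grip_force: 60

```text
t: 3.97
ee_pos: [0.5448, -0.0276, 0.0547]
orientation: [3.133, 0.222, 0.002]
force: [-1.4, 1.1, 6.2]
gripper_width: 0.0131
grip_force: 58.7
```

```bash
python3 -c "
from h import *
where()"
```

```text
t 3.97 tcp [ 0.5448 -0.0276  0.0547] rail mm -6.1 -0.8 ytool.y -0.9999619965044503 -0.0003613120965574234 F [-1.44  1.13  6.24] Fy 1.32 0.013076344214049353 58.7204647064209
to tab, tool mm [-1.3 -0.7 -0. ]
```

Call:
carry_out:
  deltas:
    - [0, 0, -0.035, 0]
    - [0, 0, 0, 0]
    - [0, 0, 0, 0]

```text
t: 4.22
ee_pos: [0.5446, -0.0272, 0.0548]
orientation: [-3.133, -0.222, -0.002]
force: [8.9, 0.6, -14.6]
gripper_width: 0.0134
grip_force: 61.9
```

Call:
carry_out:
  deltas:
    - [0, 0.05, 0, 0]
    - [0, 0.05, 0, 0]

```text
t: 4.38
ee_pos: [0.5456, -0.0346, 0.0548]
orientation: [-3.132, -0.222, -0.002]
force: [9.3, 2.6, -13.9]
gripper_width: 0.0128
grip_force: 61.9
```

Call:
carry_out:
  deltas:
    - [0, 0.05, 0, 0]
    - [0, 0.05, 0, 0]

```text
t: 4.55
ee_pos: [0.5468, -0.0426, 0.0548]
orientation: [-3.132, -0.222, -0.002]
force: [8.3, 2.6, -14.5]
gripper_width: 0.0133
grip_force: 61.9
```

Call:
carry_out:
  deltas:
    - [0, 0.05, 0, 0]
    - [0, 0.05, 0, 0]

```text
t: 4.72
ee_pos: [0.548, -0.0505, 0.0548]
orientation: [-3.132, -0.222, -0.002]
force: [8.9, 2.7, -15.5]
gripper_width: 0.0127
grip_force: 61.9
```

Call:
carry_out:
  deltas:
    - [0, 0.05, 0, 0]
    - [0, 0.05, 0, 0]

```text
t: 4.88
ee_pos: [0.5491, -0.0584, 0.0548]
orientation: [-3.132, -0.222, -0.002]
force: [9.4, 3.8, -13.3]
gripper_width: 0.0134
grip_force: 61.9
```

Call:
carry_out:
  deltas:
    - [0, 0.05, 0, 0]
    - [0, 0.05, 0, 0]

```text
t: 5.05
ee_pos: [0.5503, -0.0663, 0.0548]
orientation: [-3.132, -0.222, -0.002]
force: [8.6, 3.5, -13.3]
gripper_width: 0.0132
grip_force: 62.0
```

Call:
carry_out:
  deltas:
    - [0, 0.05, 0, 0]
    - [0, 0.05, 0, 0]

```text
t: 5.22
ee_pos: [0.5514, -0.0742, 0.0548]
orientation: [-3.132, -0.222, -0.002]
force: [9.4, 2.8, -13.0]
gripper_width: 0.0133
grip_force: 62.0
```

Call:
carry_out:
  deltas:
    - [0, 0.05, 0, 0]
    - [0, 0.05, 0, 0]

```text
t: 5.38
ee_pos: [0.5526, -0.0821, 0.0548]
orientation: [-3.132, -0.222, -0.002]
force: [9.6, 2.4, -13.3]
gripper_width: 0.013
grip_force: 62.0
```

Call:
carry_out:
  deltas:
    - [0, 0.05, 0, 0]
    - [0, 0.05, 0, 0]

```text
t: 5.55
ee_pos: [0.5537, -0.09, 0.0548]
orientation: [-3.132, -0.222, -0.002]
force: [9.5, 2.7, -12.7]
gripper_width: 0.0131
grip_force: 62.0
```

Call:
carry_out:
  deltas:
    - [0, 0.05, 0, 0]
    - [0, 0.05, 0, 0]

```text
t: 5.72
ee_pos: [0.5548, -0.0979, 0.0548]
orientation: [-3.132, -0.222, -0.002]
force: [8.4, 3.0, -13.2]
gripper_width: 0.013
grip_force: 62.1
```

Call:
carry_out:
  deltas:
    - [0, 0.05, 0, 0]
    - [0, 0.05, 0, 0]

```text
t: 5.88
ee_pos: [0.556, -0.1058, 0.0548]
orientation: [-3.132, -0.222, -0.002]
force: [9.6, 3.7, -13.4]
gripper_width: 0.0131
grip_force: 62.1
```

Call:
carry_out:
  deltas:
    - [0, 0, 0, 0]
    - [0, 0, 0, 0]
    - [0, 0, 0, 0]

```text
t: 6.13
ee_pos: [0.5561, -0.1064, 0.0548]
orientation: [-3.133, -0.222, -0.003]
force: [9.5, 0.2, -13.5]
gripper_width: 0.0129
grip_force: 61.9
```

```bash
python3 -c "
from h import *
where()"
```

```text
t 6.13 tcp [ 0.5561 -0.1064  0.0548] rail mm -6.1 -80.5 ytool.y -0.9999618456074831 -0.0007255091373157558 F [  9.47   0.22 -13.47] Fy -1.12 0.012939661136709581 61.933804750442505
to tab, tool mm [ -1.4 -80.3   0. ]
```

Call:
carry_out:
  deltas:
    - [0, 0.05, 0.024, 0]
    - [0, 0.05, 0, 0]
    - [0, 0.05, 0, 0]
    - [0, 0.025, 0, 0]

```text
t: 6.47
ee_pos: [0.5583, -0.1209, 0.0548]
orientation: [3.134, 0.222, 0.003]
force: [4.2, 2.3, -2.2]
gripper_width: 0.013
grip_force: 63.8
```

Call:
carry_out:
  deltas:
    - [0, 0.013, 0, 0]
    - [0, 0.013, 0, 0]

```text
t: 6.63
ee_pos: [0.5585, -0.1228, 0.0548]
orientation: [3.134, 0.221, 0.003]
force: [5.3, 1.8, -0.7]
gripper_width: 0.0126
grip_force: 63.8
```

Call:
carry_out:
  deltas:
    - [0, 0.013, 0, 0]
    - [0, 0.013, 0, 0]

```text
t: 6.8
ee_pos: [0.5588, -0.1247, 0.0547]
orientation: [-3.134, -0.221, -0.003]
force: [5.8, 4.6, -0.9]
gripper_width: 0.013
grip_force: 63.9
```

Call:
carry_out:
  deltas:
    - [0, 0.013, 0, 0]
    - [0, 0.013, 0, 0]

```text
t: 6.97
ee_pos: [0.5589, -0.126, 0.0548]
orientation: [-3.132, -0.221, -0.002]
force: [4.9, 6.9, 1.0]
gripper_width: 0.0131
grip_force: 64.1
```

Call:
carry_out:
  deltas:
    - [0, 0, 0, 0]
    - [0, 0, 0, 0]
    - [0, 0, 0, 0]

```text
t: 7.22
ee_pos: [0.559, -0.1261, 0.0548]
orientation: [-3.133, -0.222, -0.002]
force: [4.1, 4.5, -2.1]
gripper_width: 0.013
grip_force: 63.9
```

```bash
python3 -c "
from h import *
where()"
```

```text
t 7.22 tcp [ 0.559  -0.1261  0.0548] rail mm -6.0 -100.3 ytool.y -0.9999613746612936 -0.0007768066288655538 F [ 4.07  4.54 -2.13] Fy 3.91 0.013031374526594846 63.93880605697632
to tab, tool mm [-1.500e+00 -1.002e+02  1.000e-01]
```

Call:
carry_out:
  deltas:
    - [0, 0.013, 0, 0]
    - [0, 0.01, 0, 0]
    - [0, 0, 0, 0]
    - [0, 0, 0, 0]
    - [0, 0, 0, 0]
    - [0, 0, 0, 0]

```text
t: 7.72
ee_pos: [0.5591, -0.1271, 0.0547]
orientation: [-3.132, -0.222, -0.002]
force: [2.9, 6.9, 0.3]
gripper_width: 0.0134
grip_force: 64.1
```

Call:
carry_out:
  deltas:
    - [0, -0.05, 0, 0]
    - [0, -0.1, 0, 0]
    - [0, -0.1, 0, 0]
    - [0, -0.1, 0, 0]
    - [0, -0.1, 0, 0]
    - [0, -0.1, 0, 0]
    - [0, -0.1, 0, 0]
    - [0, -0.1, 0, 0]
    - [0, -0.1, 0, 0]
    - [0, -0.1, 0, 0]
    - [0, -0.1, 0, 0]
    - [0, -0.1, 0, 0]

```text
t: 8.72
ee_pos: [0.5462, -0.0378, 0.0548]
orientation: [3.133, 0.221, 0.002]
force: [5.7, -1.6, -3.0]
gripper_width: 0.0132
grip_force: 63.6
```

Call:
carry_out:
  deltas:
    - [0, -0.05, 0, 0]
    - [0, -0.025, 0, 0]
    - [0, -0.025, 0, 0]

```text
t: 8.97
ee_pos: [0.545, -0.0297, 0.0548]
orientation: [3.133, 0.222, 0.002]
force: [5.3, -1.3, -3.2]
gripper_width: 0.0131
grip_force: 63.6
```

Call:
carry_out:
  deltas:
    - [0, -0.025, 0, 0]
    - [0, -0.025, 0, 0]

```text
t: 9.13
ee_pos: [0.5445, -0.0259, 0.0548]
orientation: [3.133, 0.222, 0.002]
force: [5.8, -1.6, -2.7]
gripper_width: 0.0132
grip_force: 63.6
```

Call:
carry_out:
  deltas:
    - [0, -0.025, 0, 0]
    - [0, -0.025, 0, 0]

```text
t: 9.3
ee_pos: [0.5439, -0.022, 0.0548]
orientation: [3.133, 0.222, 0.002]
force: [4.9, -0.6, -2.8]
gripper_width: 0.0129
grip_force: 63.6
```

Call:
carry_out:
  deltas:
    - [0, -0.025, 0, 0]
    - [0, -0.025, 0, 0]

```text
t: 9.47
ee_pos: [0.5433, -0.0181, 0.0548]
orientation: [3.133, 0.222, 0.002]
force: [5.3, -0.9, -3.6]
gripper_width: 0.013
grip_force: 63.6
```

Call:
carry_out:
  deltas:
    - [0, -0.025, 0, 0]
    - [0, -0.025, 0, 0]

```text
t: 9.63
ee_pos: [0.5428, -0.0141, 0.0548]
orientation: [3.133, 0.222, 0.002]
force: [4.5, -0.7, -1.8]
gripper_width: 0.0132
grip_force: 63.6
```

Call:
carry_out:
  deltas:
    - [0, -0.025, 0, 0]
    - [0, -0.025, 0, 0]

```text
t: 9.8
ee_pos: [0.5422, -0.0101, 0.0548]
orientation: [3.133, 0.222, 0.002]
force: [5.6, -1.1, -3.1]
gripper_width: 0.0131
grip_force: 63.6
```

Call:
carry_out:
  deltas:
    - [0, -0.025, 0, 0]
    - [0, -0.025, 0, 0]

```text
t: 9.97
ee_pos: [0.5416, -0.0061, 0.0548]
orientation: [3.133, 0.222, 0.002]
force: [5.3, -0.8, -3.1]
gripper_width: 0.0133
grip_force: 63.6
```

Call:
carry_out:
  deltas:
    - [0, -0.025, 0, 0]
    - [0, -0.025, 0, 0]

```text
t: 10.13
ee_pos: [0.541, -0.0022, 0.0548]
orientation: [3.133, 0.222, 0.002]
force: [4.6, -0.7, -3.1]
gripper_width: 0.0135
grip_force: 63.6
```

Call:
carry_out:
  deltas:
    - [0, -0.025, 0, 0]
    - [0, -0.025, 0, 0]

```text
t: 10.3
ee_pos: [0.5405, 0.0018, 0.0548]
orientation: [3.133, 0.222, 0.002]
force: [4.2, -1.2, -2.2]
gripper_width: 0.013
grip_force: 63.6
```

Call:
carry_out:
  deltas:
    - [0, -0.025, 0, 0]
    - [0, -0.025, 0, 0]

```text
t: 10.47
ee_pos: [0.5399, 0.0058, 0.0547]
orientation: [3.133, 0.222, 0.001]
force: [5.0, -0.9, -2.2]
gripper_width: 0.0127
grip_force: 63.6
```

Call:
carry_out:
  deltas:
    - [0, -0.025, 0, 0]
    - [0, -0.025, 0, 0]

```text
t: 10.63
ee_pos: [0.5394, 0.0094, 0.0548]
orientation: [3.132, 0.222, 0.002]
force: [4.3, -3.9, -3.0]
gripper_width: 0.0126
grip_force: 63.6
```

Call:
carry_out:
  deltas:
    - [0, -0.025, 0, 0]
    - [0, -0.025, 0, 0]

```text
t: 10.8
ee_pos: [0.5389, 0.0126, 0.0548]
orientation: [3.131, 0.222, 0.002]
force: [5.7, -7.6, -3.8]
gripper_width: 0.0129
grip_force: 63.5
```

Call:
carry_out:
  deltas:
    - [0, -0.025, 0, 0]
    - [0, -0.025, 0, 0]

```text
t: 10.97
ee_pos: [0.5385, 0.0157, 0.0548]
orientation: [3.13, 0.222, 0.002]
force: [5.0, -10.7, -4.0]
gripper_width: 0.0129
grip_force: 63.4
```

Call:
carry_out:
  deltas:
    - [0, -0.025, 0, 0]
    - [0, -0.025, 0, 0]

```text
t: 11.13
ee_pos: [0.5379, 0.0195, 0.0548]
orientation: [3.13, 0.221, 0.002]
force: [5.8, -9.4, -3.6]
gripper_width: 0.013
grip_force: 63.4
```

Call:
carry_out:
  deltas:
    - [0, -0.025, 0, 0]
    - [0, -0.025, 0, 0]

```text
t: 11.3
ee_pos: [0.5374, 0.0234, 0.0548]
orientation: [3.13, 0.221, 0.002]
force: [4.5, -9.6, -3.0]
gripper_width: 0.0131
grip_force: 63.5
```

Call:
carry_out:
  deltas:
    - [0, -0.025, 0, 0]
    - [0, -0.025, 0, 0]

```text
t: 11.47
ee_pos: [0.5368, 0.0274, 0.0548]
orientation: [3.13, 0.221, 0.002]
force: [6.0, -9.6, -3.8]
gripper_width: 0.0131
grip_force: 63.5
```

Call:
carry_out:
  deltas:
    - [0, -0.025, 0, 0]
    - [0, -0.025, 0, 0]

```text
t: 11.63
ee_pos: [0.5362, 0.0313, 0.0548]
orientation: [3.13, 0.221, 0.002]
force: [5.5, -9.4, -2.9]
gripper_width: 0.013
grip_force: 63.5
```

```bash
python3 -c "
from h import *
where()"
```

```text
t 11.63 tcp [0.5362 0.0313 0.0548] rail mm -6.3 58.7 ytool.y -0.999953792056488 -0.0008159274404033733 F [ 5.53 -9.36 -2.91] Fy -10.04 0.01300519245071409 63.51009249687195
to tab, tool mm [-1.1 58.9  0.2]
```

Call:
carry_out:
  deltas:
    - [0, -0.013, 0, 0]
    - [0, -0.013, 0, 0]

```text
t: 11.8
ee_pos: [0.5358, 0.0338, 0.0548]
orientation: [3.131, 0.221, 0.002]
force: [4.7, -7.4, -3.6]
gripper_width: 0.0129
grip_force: 63.6
```

Call:
carry_out:
  deltas:
    - [0, -0.013, 0, 0]
    - [0, -0.013, 0, 0]

```text
t: 11.97
ee_pos: [0.5355, 0.0364, 0.0548]
orientation: [3.131, 0.221, 0.002]
force: [5.1, -5.0, -2.3]
gripper_width: 0.0133
grip_force: 63.6
```

Call:
carry_out:
  deltas:
    - [0, -0.013, 0, 0]
    - [0, -0.013, 0, 0]

```text
t: 12.13
ee_pos: [0.5351, 0.0388, 0.0548]
orientation: [3.132, 0.221, 0.001]
force: [3.9, -3.5, -2.4]
gripper_width: 0.0134
grip_force: 63.7
```

Call:
carry_out:
  deltas:
    - [0, -0.013, 0, 0]
    - [0, -0.013, 0, 0]

```text
t: 12.3
ee_pos: [0.5348, 0.0412, 0.0548]
orientation: [3.132, 0.221, 0.001]
force: [4.4, -2.8, -2.2]
gripper_width: 0.0133
grip_force: 63.7
```

Call:
carry_out:
  deltas:
    - [0, -0.025, 0, 0]
    - [0, -0.025, 0, 0]

```text
t: 12.47
ee_pos: [0.5341, 0.0456, 0.0548]
orientation: [3.133, 0.221, 0.001]
force: [5.2, -0.5, -2.0]
gripper_width: 0.0131
grip_force: 63.7
```

Call:
carry_out:
  deltas:
    - [0, -0.025, 0, 0]
    - [0, -0.025, 0, 0]

```text
t: 12.63
ee_pos: [0.5335, 0.05, 0.0548]
orientation: [3.134, 0.222, 0.001]
force: [5.0, -0.8, -1.5]
gripper_width: 0.0128
grip_force: 63.7
```

Call:
carry_out:
  deltas:
    - [0, -0.05, 0, 0]
    - [0, -0.05, 0, 0]
    - [0, -0.05, 0, 0]

```text
t: 12.88
ee_pos: [0.5317, 0.062, 0.0547]
orientation: [3.134, 0.222, 0.001]
force: [4.9, -0.9, -1.7]
gripper_width: 0.0131
grip_force: 63.8
```

Call:
carry_out:
  deltas:
    - [0, -0.025, 0, 0]
    - [0, -0.025, 0, 0]

```text
t: 13.05
ee_pos: [0.5311, 0.066, 0.0547]
orientation: [3.134, 0.222, 0.001]
force: [5.0, -0.9, -2.6]
gripper_width: 0.0131
grip_force: 63.8
```

```bash
python3 -c "
from h import *
where()"
```

```text
t 13.05 tcp [0.5311 0.066  0.0547] rail mm -6.4 93.8 ytool.y -0.9999620308704886 -0.0003963304684685814 F [ 4.99 -0.91 -2.56] Fy -1.6 0.013073206138569762 63.76769185066223
to tab, tool mm [-1.  93.9  0. ]
```

Call:
carry_out:
  deltas:
    - [0, -0.025, 0, 0]
    - [0, -0.02, 0, 0]
    - [0, -0.013, 0, 0]
    - [0, -0.013, 0, 0]

```text
t: 13.38
ee_pos: [0.5303, 0.0715, 0.0547]
orientation: [3.134, 0.222, 0.001]
force: [5.7, -1.1, -1.9]
gripper_width: 0.0127
grip_force: 63.8
```

Call:
carry_out:
  deltas:
    - [0, -0.013, 0, 0]
    - [0, -0.013, 0, 0]

```text
t: 13.55
ee_pos: [0.5301, 0.0735, 0.0548]
orientation: [3.134, 0.222, 0.001]
force: [4.8, 0.3, -1.9]
gripper_width: 0.0131
grip_force: 63.8
```

Call:
carry_out:
  deltas:
    - [0, -0.013, 0, 0]
    - [0, 0, 0, 0]
    - [0, 0, 0, 0]

```text
t: 13.8
ee_pos: [0.5299, 0.0746, 0.0547]
orientation: [3.134, 0.222, 0.001]
force: [5.2, -0.0, -2.7]
gripper_width: 0.0129
grip_force: 63.8
```

Call:
carry_out:
  deltas:
    - [0, -0.013, 0, 0]
    - [0, -0.013, 0, 0]

```text
t: 13.97
ee_pos: [0.5297, 0.0758, 0.0548]
orientation: [3.132, 0.222, 0.001]
force: [4.5, -6.0, -1.6]
gripper_width: 0.0128
grip_force: 63.7
```

Call:
carry_out:
  deltas:
    - [0, -0.013, 0, 0]
    - [0, -0.013, 0, 0]

```text
t: 14.13
ee_pos: [0.5296, 0.0772, 0.0548]
orientation: [3.131, 0.222, 0.001]
force: [6.6, -8.9, -2.7]
gripper_width: 0.0131
grip_force: 63.7
```

Call:
carry_out:
  deltas:
    - [0, 0, 0, 0]
    - [0, 0, 0, 0]
    - [0, 0, 0, 0]

```text
t: 14.38
ee_pos: [0.5295, 0.0772, 0.0547]
orientation: [3.131, 0.222, 0.001]
force: [5.9, -6.8, -1.8]
gripper_width: 0.013
grip_force: 63.7
```

Call:
carry_out:
  deltas:
    - [0, 0, 0, 0]
    - [0, 0, 0, 0]
    - [0, 0.05, 0, 0]
    - [0, 0.05, 0, 0]
    - [0, 0.05, 0, 0]
    - [0, 0.05, 0, 0]
    - [0, 0.05, 0, 0]
    - [0, 0.05, 0, 0]
    - [0, 0.05, 0, 0]

```text
t: 15.13
ee_pos: [0.5332, 0.0514, 0.0547]
orientation: [-3.133, -0.222, -0.001]
force: [5.1, 1.5, -1.8]
gripper_width: 0.0132
grip_force: 63.8
```

Call:
carry_out:
  deltas:
    - [0, 0.025, 0, 0]
    - [0, 0.025, 0, 0]

```text
t: 15.3
ee_pos: [0.5339, 0.0474, 0.0548]
orientation: [-3.133, -0.222, -0.001]
force: [5.6, 2.3, -1.7]
gripper_width: 0.0134
grip_force: 63.8
```

Call:
carry_out:
  deltas:
    - [0, 0.025, 0, 0]
    - [0, 0.025, 0, 0]

```text
t: 15.47
ee_pos: [0.5344, 0.0436, 0.0548]
orientation: [-3.133, -0.222, -0.001]
force: [5.0, 2.3, -1.5]
gripper_width: 0.0132
grip_force: 63.8
```

Call:
carry_out:
  deltas:
    - [0, 0.025, 0, 0]
    - [0, 0.025, 0, 0]

```text
t: 15.63
ee_pos: [0.5349, 0.0402, 0.0548]
orientation: [-3.132, -0.222, -0.001]
force: [5.3, 5.8, -0.3]
gripper_width: 0.013
grip_force: 63.9
```

Call:
carry_out:
  deltas:
    - [0, 0.025, 0, 0]
    - [0, 0.025, 0, 0]

```text
t: 15.8
ee_pos: [0.5354, 0.037, 0.0548]
orientation: [-3.131, -0.221, -0.001]
force: [4.1, 9.6, -0.7]
gripper_width: 0.0132
grip_force: 64.0
```

Call:
carry_out:
  deltas:
    - [0, 0.025, 0, 0]
    - [0, 0.025, 0, 0]

```text
t: 15.97
ee_pos: [0.5358, 0.0338, 0.0548]
orientation: [-3.129, -0.221, -0.0]
force: [4.5, 12.7, 0.2]
gripper_width: 0.013
grip_force: 64.0
```

Call:
carry_out:
  deltas:
    - [0, 0.025, 0, 0]
    - [0, 0.025, 0, 0]
    - [0, 0.025, 0, 0]
    - [0, 0.025, 0, 0]
    - [0, 0, 0, 0]
    - [0, 0, 0, 0]

```text
t: 16.47
ee_pos: [0.537, 0.0252, 0.0548]
orientation: [-3.131, -0.222, -0.001]
force: [3.7, 8.1, 0.4]
gripper_width: 0.0129
grip_force: 64.0
```

Call:
carry_out:
  deltas:
    - [0, -0.015, 0, 0]
    - [0, 0, 0, 0]
    - [0, 0, 0, 0]

```text
t: 16.72
ee_pos: [0.537, 0.0254, 0.0548]
orientation: [-3.132, -0.222, -0.001]
force: [5.2, 2.8, -0.1]
gripper_width: 0.0131
grip_force: 63.9
```

Call:
carry_out:
  deltas:
    - [0, 0, 0, 0]
    - [0, 0, 0, 0]
    - [0, 0, 0, 0]
    - [0, 0, 0, 0]
    - [0, 0, 0, 0]
    - [0, 0, 0, 0]
    - [0, 0, 0, 0]
    - [0, 0, 0, 0]
  fingers: 1

```text
t: 17.38
ee_pos: [0.5368, 0.0243, 0.0546]
orientation: [-3.134, -0.222, 0.0]
force: [-1.3, 0.3, 0.2]
gripper_width: 0.0856
grip_force: 0.0
```

Call:
carry_out:
  deltas:
    - [0, 0, -0.2, 0]
    - [0, 0, -0.25, 0]
    - [0, 0, -0.25, 0]
    - [0, 0, -0.25, 0]
    - [0, 0, -0.25, 0]
    - [0, 0, -0.25, 0]
    - [0, 0, 0, 0]
    - [0, 0, 0, 0]
    - [0, 0, 0, 0]

```text
t: 18.13
ee_pos: [0.5363, 0.0244, 0.1697]
orientation: [-3.134, -0.222, 0.002]
force: [0.6, 1.2, -0.6]
gripper_width: 0.0859
grip_force: 0.0
```

```bash
python3 - <<'E'
from h import *
where()
im=eyes.camera("wrist");cv2.imwrite("pics/w2.png",im[:,:,::-1]);c=eyes.get_calibration("wrist")
for s,q,r in blobs(im,"blue",(0,0,512,384),60):
    p=ray(c,q,.085);print(p.round(4),(p[:2]-[.5507,-.0259])@[-.1415,.9899])
E
```

```text
t 18.13 tcp [0.5363 0.0244 0.1697] rail mm -7.1 51.8 ytool.y -0.9999618743578887 -0.0006638582986254715 F [ 0.61  1.22 -0.55] Fy 1.12 0.08589040003535324 0.0
to tab, tool mm [-0.2 52.  -0. ]
[0.5392 0.0254 0.085 ] 0.05244756707454524
```

View pics/w2.png

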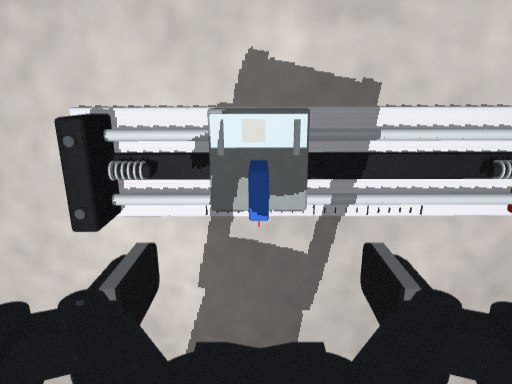

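The fingers are clear. The tab at (258,190) stands at world y of about 0.025, which is the middle of the spot, and the carriage is clear of both stops.

```bash
python3 -c "
from plant import job
print(job.hand_in())"
```

```text
the job is handed in; nothing more can be done
None
```

I pressed the carriage gently onto the red stop and then the black stop (about 7 N each) and left it released at about +50 mm, the middle of the sticky spot as felt from both directions; I've handed the job in, but no verdict came back.

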